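# Turn the rinsed gel tray over against the tilting stop

## Robot

A 7-joint arm with a two-finger parallel gripper is mounted at the origin on a cart in front of the work surface, level with it; the furniture and walls round the work are solid. World frame = base frame: x ahead of the robot, y to its left, z up, the work surface at z = 0. Lengths are in m, angles in degrees, forces in N, time in s.
With the tool pointing down it reaches from about 0.425 to 0.875 m from the base axis. Payload 4.7 kg.
Tool frame: the origin (TCP) lies on the centre line of the jaws, within the pads' length; the fingertips stand ahead of it and the grasp point (between the pads) lies 2 mm behind it (env.tip_reach is the x of the fingertips in the tool frame, in m); x points along the fingers, z is the direction in which the jaws open and shut, and the axes are right-handed (so a half turn about x gives the same grasp; the last joint's range is limited). The gripper opens to 87 mm and grips with 3 to 60 N. Pads are 19 mm wide; open, the fingers measure 117 mm over their backs; the gripper's body (75 mm by 190 mm) begins 51 mm behind the grasp point.
Start: joints at [65.38, 18.392, -4.016, 83.108, 1.295, 78.541, -3.26], TCP at [0.279, -0.587, 0.24] pointing down, gripper open.
Joint ranges: [-163.93, 163.93], [-17.29, 119.83], [-79.2, 71.16], [3.27, 140.29], [-89.18, 269.18], [5.43, 117.66], [-154.24, 154.24]. Speed limits (degrees/s): [147.25, 147.25, 180, 180, 180, 180, 180].

## Interface

Orientations are given as [roll, pitch, yaw] about the fixed x, y, z axes, in that order (R = Rz(yaw) Ry(pitch) Rx(roll)).
In Python, from cell import telemetry, optics, env, models gives the robot as it stands.
- The arm moves only by the shell command python3 -m pendant 'ROWS' [FORCE]. ROWS is JSON, a list of rows, each a list of 3 entries, a list of its own where there are three numbers: the finger opening in mm, from 0 to 87, then the shift along the tool's x, y, z in mm, then the turn, a rotation vector about the tool's x, y, z in rad. A call has 1 to 10 rows; each row is the pose to reach, as a shift and turn from the pose commanded when the call began, along the tool's axes at that moment; what a row does not reach only later rows make up. A row lasts 1/12 s, in which the tool goes at most 41.7 mm and 7.16 degrees, less where a joint would pass 70% of its speed; a pose out of reach is approached as far as the arm can. A call with a gripper value outside its range is refused whole. The fingers move at their own pace and stop on an object; FORCE is the grip in N (left out, the last holds). Time passes only in rows, so rows that repeat a pose let the fingers close. It gives the time, the measured TCP pose, the force and the opening at its end, in the units of the state.
- telemetry.get_obs(): the state, without advancing time (a new reading comes with each control period).
- optics.read_camera(name): name is "scene" or "top" or "wrist"; returns a dict with "image" (384x512x3 uint8, blue, green, red), "range_z" (384x512 float32, m along the optical axis (not along the pixel's ray), 0 where there is no reading), "fx", "fy", "cx", "cy" (pixels), "cam_to_world" (4x4, takes a point from camera to world coordinates). Camera axes: x right, y up, looking along -z (the intrinsics and any distortion apply to the point x, -y, -z); pixel columns grow to the right and rows downward; lengths in m; the calibration is good to about 2 mm. The wrist camera is an equidistant fisheye: a pixel r from the principal point sees the ray r / f radians off the axis. A picture is of the moment at which its call begins.
- env.sign_off(): hands the job in, once; it reports no verdict.
Trained networks look in the newest picture that a camera, given by its name, has taken for a name from the list of things; names that differ only in an ending like _2 or _b are one class to them, and where a whole thing is asked for, a point or a joint stands for the part that bears it (a point fixed in the world has none). Each returns a list of dicts, best first, with "confidence" (0 to 1); they miss things now and then, are a little off and sometimes report something else, mostly with a low value. They report only what shows in the picture. A call takes as long as a camera call. They do not tell look-alikes from the thing itself.
- models.masks_of(camera, label): "pixels" (384x512 bool, what is visible of it) and "extent" ([left, top, right, bottom] as shares, 0 to 1, of the picture: columns of its width, rows of its height, round what is visible of it).
- models.landmark_of(camera, label): "centre" ([row, column] as shares, 0 to 1, of the picture: columns of its width, rows of its height: a listed point, or the origin of a listed thing).
The state is a dict: "time_s": time; "qpos": joint angles; "joint_velocities": joint speeds; "effort": joint torques, N m; "tool_pos": TCP position; "tool_rot": TCP orientation; "force": force on the tool from outside, world axes, zero at the start; "wrist_torque": the same for the moment, N m; "grip_width": finger opening in m.
Only numpy, scipy, OpenCV 4.12 (cv2) and the standard library are available. Lean on these libraries where they do the work, as an engineer would, in place of code of your own. Each camera call takes 0.05 s, during which the arm holds its last target.

## Task

Turn the rinsed clear gel tray upside down so that it drains: push it against the curved white stop until it rides up and leans there, then tip its raised edge back towards the side it came from so that it lies flat, open side down, on the worktop squarely in front of the stop. Do not pick the tray up off the worktop, and leave the Petri dish where it is.

Things in the scene. Friction and masses are not known exactly. Their poses are not given: they have to be found in the camera images.
- tray: Clear acrylic gel tray, 180 mm long (its x) x 90 mm wide (y) x 20 mm high (z), open on top, floor and walls 4 mm thick, 0.12 kg, loose. Starts open side up in front of the stop, a long side towards it within 10 degrees, 5 to 50 mm between them. Origin at the centre of its underside; z points out of the open side. On edge, it falls over open side down once 20 degrees past upright.
- stop: Stop with a slick white face, 140 mm wide (y), fixed. Origin on the worktop at the middle of its front lower edge; x points level from front to back (the way to push), z up. Its front is a hollow curve, flush with the worktop at the foot: heights 0, 12, 23, 34, 46 mm at x = 0, 14, 24, 32, 38 mm. Behind its top there is only a foot 4 mm thick to x = 72 mm, with screw heads 7 mm high.
- dish: Bystander: closed round Petri dish, 91 mm across, 15 mm high, to the right of the work. Origin at the centre of its underside.
- stop_top (a point): Middle of the stop's top edge, 47 mm above the worktop, 40 mm behind its front edge. A tray pushed until its near lower edge meets the stop's front edge leans on this at about 50 degrees and stays; its raised underside edge is then 70 mm high, 15 to 25 mm behind this point. Tip it from behind, just above the stop, sweeping up and back with the edge: dragged level, its foot may slip.
There are look-alikes about, which are no part of the job. What is shaped like the stop but red is not meant.

How it is judged:
By the outcome, as a careful person would: the job done as asked, in the order asked, and still so for the second after the job is handed in, with the robot touching nothing.
It also fails if it takes over 42 s, if anything falls off the work surface, if the arm or the gripper's body presses on something with over 40 N, if the wrist force passes 120 N, or if a joint passes its speed limit or range.

## Working session

There is one attempt and no reset: what is moved stays moved. The work goes in short steps, Python scripts to look and compute and a shell command to move; the robot and the scene stay as the last step left them, time stands still between calls to the robot, and variables do not carry over. Pictures are saved under pics/ and viewed, and the job is handed in when it is done.

```bash
ls; mkdir -p pics
cat > h.py <<'E'
import numpy as np,cv2
from scipy.spatial.transform import Rotation as R
from cell import telemetry, optics, env, models
def px2w(c,u,v,z=None):
    "pixel -> world, by depth or on plane z"
    T=np.array(c['cam_to_world']);d=np.array([(u-c['cx'])/c['fx'],-(v-c['cy'])/c['fy'],-1.])
    if z is None: p=d*c['range_z'][int(v),int(u)]; return T[:3,:3]@p+T[:3,3]
    w=T[:3,:3]@d; return T[:3,3]+w*(z-T[2,3])/w[2]
E
python3 - <<'E'
from h import *
o=telemetry.get_obs();print({k:np.round(v,3) for k,v in o.items()},env.tip_reach)
for n in ['scene','top']:
    c=optics.read_camera(n);cv2.imwrite(f'pics/{n}0.png',c['image'])
    print(n,c['fx'],c['cx'],c['cy'],np.round(c['cam_to_world'],3).tolist(),[k for k in c])
    for l in ['tray','stop','dish','stop_top']:
        for m in models.landmark_of(n,l):
            r,k=m['centre'];u,v=k*512,r*384
            print(l,round(m['confidence'],2),round(u),round(v),px2w(c,u,v,0.047 if l=='stop_top' else 0).round(3))
E
```

```text
pics
{'time_s': np.float64(0.0), 'qpos': array([65.378, 18.438, -4.014, 83.173,  1.295, 78.54 , -3.262]), 'joint_velocities': array([ 0.   , -0.04 ,  0.014, -0.045,  0.011, -0.032,  0.124]), 'effort': array([-1.0000e-03, -4.9129e+01, -4.0400e-01, -3.1252e+01, -6.4000e-02,
        4.4000e-02,  0.0000e+00]), 'tool_pos': array([ 0.279, -0.587,  0.238]), 'tool_rot': array([-176.448,   89.893,  118.979]), 'force': array([0.002, 0.125, 0.5  ]), 'wrist_torque': array([-0.005, -0.052, -0.025]), 'grip_width': np.float64(0.087)} 0.017
scene 358.80020977540835 252.76498984722417 189.4968516874296 [[-0.862, 0.283, -0.42, 0.035], [-0.506, -0.515, 0.692, 0.647], [-0.02, 0.809, 0.587, 0.7], [0.0, 0.0, 0.0, 1.0]] ['image', 'range_z', 'fx', 'fy', 'cx', 'cy', 'cam_to_world']
tray 0.55 281 193 [ 0.446 -0.205  0.   ]
stop 0.87 269 184 [ 0.504 -0.234  0.   ]
stop 0.85 221 317 [0.352 0.275 0.   ]
dish 0.85 311 149 [ 0.472 -0.517  0.   ]
stop_top 0.73 204 290 [0.404 0.262 0.047]
stop_top 0.7 258 164 [ 0.56  -0.258  0.047]
top 396.15789614000295 257.6586519175898 187.31009479987262 [[-0.006, 0.992, -0.122, 0.318], [-1.0, -0.007, -0.005, -0.123], [-0.005, 0.122, 0.992, 1.446], [0.0, 0.0, 0.0, 1.0]] ['image', 'range_z', 'fx', 'fy', 'cx', 'cy', 'cam_to_world']
tray 0.86 280 200 [ 0.447 -0.195  0.   ]
stop 0.79 287 179 [ 0.524 -0.224  0.   ]
stop 0.75 153 223 [0.369 0.265 0.   ]
dish 0.72 374 195 [ 0.465 -0.543  0.   ]
stop_top 0.83 296 168 [ 0.56  -0.252  0.047]
stop_top 0.71 152 215 [0.395 0.258 0.047]
```

View pics/scene0.png

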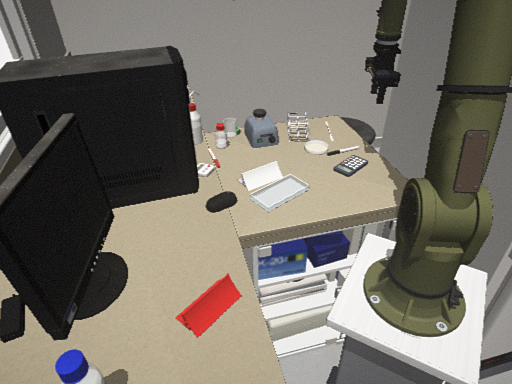

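View pics/top0.png

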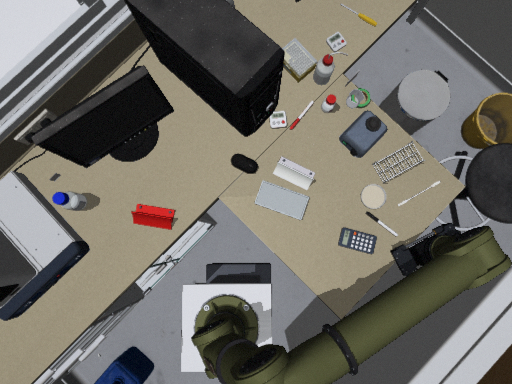

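The white stop is at about (295,172) in the top view, with the tray in front of it at (282,200). The red look-alike is at (153,216) and the dish at (374,196). Next I'll measure them more finely.

Run:
```python
from h import *
for n,(u0,v0) in {'top':(235,140),'scene':(220,140)}.items():
    c=optics.read_camera(n)
    crop=c['image'][v0:v0+95,u0:u0+110];cv2.imwrite(f'pics/{n}1.png',cv2.resize(crop,None,fx=6,fy=6,interpolation=cv2.INTER_CUBIC))
    for l in ['tray','stop','dish']:
        for m in models.masks_of(n,l)[:2]:
            p=m['pixels'].astype(np.uint8)
            ys,xs=np.nonzero(p);b=cv2.boxPoints(cv2.minAreaRect(np.c_[xs,ys].astype(np.float32)))
            h={'tray':.02,'stop':0.0,'dish':.015}[l]
            print(n,l,round(m['confidence'],2),len(xs),b.round(1).tolist(),[px2w(c,u,v,h)[:2].round(3).tolist() for u,v in b])
            T=np.array(c['cam_to_world']);z=c['range_z'][ys,xs]
            P=np.c_[(xs-c['cx'])/c['fx']*z,-(ys-c['cy'])/c['fy']*z,-z]@T[:3,:3].T+T[:3,3]
            print('   z pct',np.percentile(P[:,2],[5,50,95]).round(3))
            q=P[:,:2][(P[:,2]<.08)&(P[:,2]>-.02)].astype(np.float32);r=cv2.minAreaRect(q);print('   rect',np.round(r[0],3),np.round(r[1],3),round(r[2],1))
            if l=='stop': print('   top', P[P[:,2]>.038].mean(0).round(3),(P[:,2]>.038).sum(), np.linalg.svd(P[P[:,2]>.038][:,:2]-P[P[:,2]>.038][:,:2].mean(0))[2][0])
```

```text
top tray 0.79 1216 [[253.8000030517578, 203.1999969482422], [262.0, 179.8000030517578], [309.0, 196.10000610351562], [300.8999938964844, 219.60000610351562]] [[0.436, -0.102], [0.521, -0.132], [0.46, -0.301], [0.376, -0.27]]
   z pct [-0.001  0.005  0.021]
   rect [ 0.448 -0.201] [0.179 0.09 ] 69.7
top stop 0.68 716 [[131.10000610351562, 221.60000610351562], [135.3000030517578, 202.5], [173.60000610351562, 210.8000030517578], [169.39999389648438, 229.89999389648438]] [[0.373, 0.346], [0.443, 0.333], [0.412, 0.192], [0.342, 0.206]]
   z pct [0.003 0.012 0.049]
   rect [0.391 0.262] [0.137 0.071] 77.3
   top [0.389 0.243 0.108] 113 [0.18459906 0.98281391]
top stop 0.57 751 [[272.3999938964844, 173.1999969482422], [281.0, 156.0], [315.3999938964844, 173.1999969482422], [306.79998779296875, 190.39999389648438]] [[0.548, -0.17], [0.613, -0.203], [0.547, -0.329], [0.483, -0.296]]
   z pct [-0.     0.011  0.046]
   rect [ 0.547 -0.249] [0.142 0.072] 63.1
   top [ 0.541 -0.249  0.083] 110 [-0.78096962  0.62456902]
top dish 0.61 515 [[360.0, 184.0], [385.0, 184.0], [385.0, 208.0], [360.0, 208
[... 674 characters left out ...]
0.151]]
   z pct [0.002 0.02  0.044]
   rect [ 0.562 -0.251] [0.139 0.107] 65.4
   top [ 0.551 -0.239  0.042] 102 [0.45708472 0.88942316]
scene stop 0.79 1752 [[175.5, 317.3999938964844], [223.8000030517578, 270.70001220703125], [244.0, 291.5], [195.6999969482422, 338.29998779296875]] [[0.441, 0.326], [0.423, 0.16], [0.344, 0.19], [0.37, 0.344]]
   z pct [0.005 0.022 0.049]
   rect [0.39  0.258] [0.161 0.073] 80.4
   top [0.384 0.28  0.059] 379 [ 0.57408048 -0.81879888]
scene dish 0.75 292 [[304.0, 140.0], [327.0, 140.0], [327.0, 154.0], [304.0, 154.0]] [[0.516, -0.549], [0.436, -0.592], [0.396, -0.489], [0.471, -0.448]]
   z pct [0.002 0.014 0.017]
   rect [ 0.453 -0.54 ] [0.118 0.092] 67.2
```

View pics/top1.png

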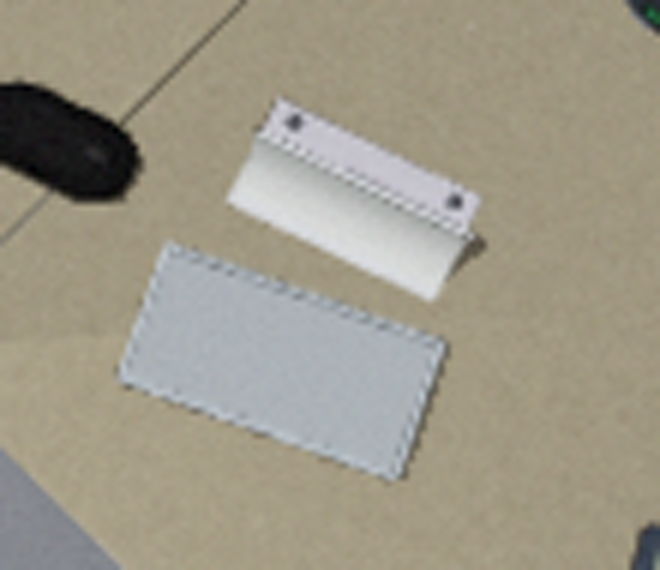

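View pics/scene1.png

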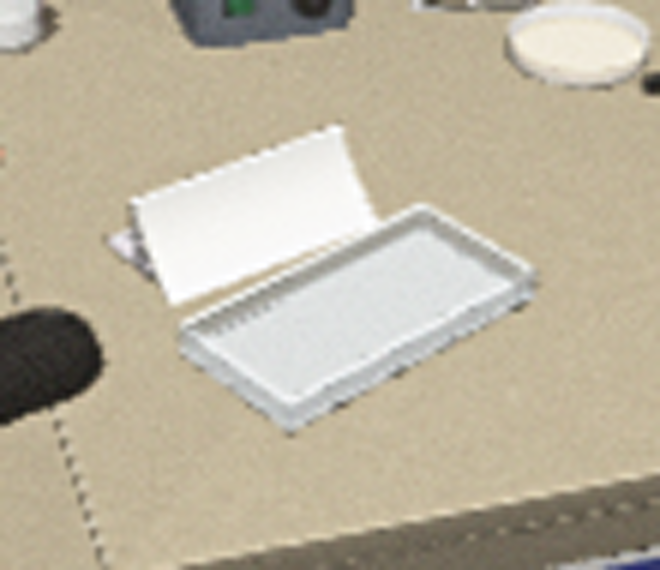

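```bash
cat >> h.py <<'E'
YAW=np.deg2rad(-27.0);S0=np.array([.5155,-.2325,0.])
SX=np.array([np.cos(YAW),np.sin(YAW),0]);SY=np.array([-SX[1],SX[0],0]);SZ=np.array([0,0,1.])
def w2s(p): d=np.asarray(p)-S0; return np.stack([d@SX,d@SY,d@SZ],-1)
def s2w(p): return S0+p[0]*SX+p[1]*SY+p[2]*SZ
def toolR(tilt,flip):
    "tilt deg: fingers lean towards -SX"
    t=np.deg2rad(tilt);x=-np.sin(t)*SX-np.cos(t)*SZ;z=flip*SY
    return np.c_[x,np.cross(z,x),z]
def cur():
    o=telemetry.get_obs();return np.array(o['tool_pos']),R.from_euler('xyz',o['tool_rot'],degrees=True).as_matrix(),o
def goto(sp,tilt=0,flip=None):
    p,M,o=cur()
    if flip is None: flip=1 if M[:,2]@SY>0 else -1
    T=toolR(tilt,flip);d=M.T@(s2w(np.array(sp)/1000)-p)*1000
    rv=R.from_matrix(M.T@T).as_rotvec()
    print('goto',sp,tilt,'flip',flip,'shift',d.round(1).tolist(),'rv',rv.round(4).tolist(),'deg',np.rad2deg(np.linalg.norm(rv)).round(1))
def where():
    p,M,o=cur();print('t',round(float(o['time_s']),2),'stopframe',(w2s(p)*1000).round(1),'tilt',np.rad2deg(np.arcsin(-M[:,0]@SX)).round(1),'F',np.round(o['force'],1),'q',np.round(o['qpos'],0),'zax·SY',(M[:,2]@SY).round(3))
E
python3 - <<'E'
from h import *
where()
goto([-142,0,150]);goto([-142,0,150],0,1)
goto([-142,0,150],0,-1)
goto([-142,0,24])
E
```

```text
t 0.9 stopframe [ -49.7 -423.3  239.6] tilt -0.0 F [ 0.7  0.8 -0.2] q [65. 18. -4. 83.  1. 79. -3.] zax·SY -0.61
goto [-142, 0, 150] 0 flip -1 shift [89.6, 279.2, -331.3] rv [0.915, 0.0001, -0.0] deg 52.4
goto [-142, 0, 150] 0 flip 1 shift [89.6, 279.2, -331.3] rv [-2.2266, 0.0, 0.0002] deg 127.6
goto [-142, 0, 150] 0 flip -1 shift [89.6, 279.2, -331.3] rv [0.915, 0.0001, -0.0] deg 52.4
goto [-142, 0, 24] 0 flip -1 shift [215.6, 279.2, -331.3] rv [0.915, 0.0001, -0.0] deg 52.4
```

```bash
python3 -m pendant '[[87,[10,40,-50],[0.12,0,0]],[87,[20,80,-95],[0.24,0,0]],[87,[30,110,-130],[0.36,0,0]],[87,[40,140,-165],[0.48,0,0]],[87,[50,170,-200],[0.6,0,0]],[87,[60,195,-235],[0.7,0,0]],[87,[70,220,-265],[0.8,0,0]],[87,[80,250,-300],[0.915,0,0]],[87,[90,279,-331],[0.915,0,0]],[87,[90,279,-331],[0.915,0,0]]]'
python3 - <<'E'
from h import *
where(); goto([-142,0,60]);goto([-142,0,23])
E
```

```text
time_s: 1.73
tool_pos: [0.382, -0.1919, 0.1556]
tool_rot: [67.5, 89.9, -49.5]
force: [0.8, 0.0, -0.4]
grip_width: 0.0871
t 1.73 stopframe [-137.4  -24.5  155.6] tilt -0.1 F [ 0.8  0.  -0.4] q [ 43.  -5. -19. 119.  -2.  66. -92.] zax·SY -1.0
goto [-142, 0, 60] 0 flip -1 shift [95.6, -4.8, -24.5] rv [-0.0009, 0.0005, -0.0013] deg 0.1
goto [-142, 0, 23] 0 flip -1 shift [132.6, -4.8, -24.5] rv [-0.0009, 0.0005, -0.0013] deg 0.1
```

```bash
python3 -m pendant '[[87,[20,0,-10],[0,0,0]],[87,[45,0,-20],[0,0,0]],[87,[70,0,-20],[0,0,0]],[87,[80,0,-20],[0,0,0]],[87,[80,0,-20],[0,0,0]]]'
python3 - <<'E'
from h import *
where(); goto([-140,0,23])
c=optics.read_camera('top');cv2.imwrite('pics/top2.png',cv2.resize(c['image'][120:260,200:380],None,fx=4,fy=4,interpolation=cv2.INTER_CUBIC))
c=optics.read_camera('scene');cv2.imwrite('pics/scene2.png',cv2.resize(c['image'][100:260,180:380],None,fx=4,fy=3.7,interpolation=cv2.INTER_CUBIC))
c=optics.read_camera('wrist');cv2.imwrite('pics/wrist2.png',c['image'])
E
```

```text
time_s: 2.15
tool_pos: [0.3891, -0.1751, 0.0736]
tool_rot: [-89.7, 89.7, 153.3]
force: [-0.6, -0.1, 0.2]
grip_width: 0.0873
t 2.15 stopframe [-138.7   -6.2   73.6] tilt 0.3 F [-0.6 -0.1  0.2] q [ 42.   1. -21. 123.   1.  56. -97.] zax·SY -1.0
goto [-140, 0, 23] 0 flip -1 shift [50.6, -1.0, -6.2] rv [0.0003, 0.0, 0.0048] deg 0.3
```

View pics/scene2.png

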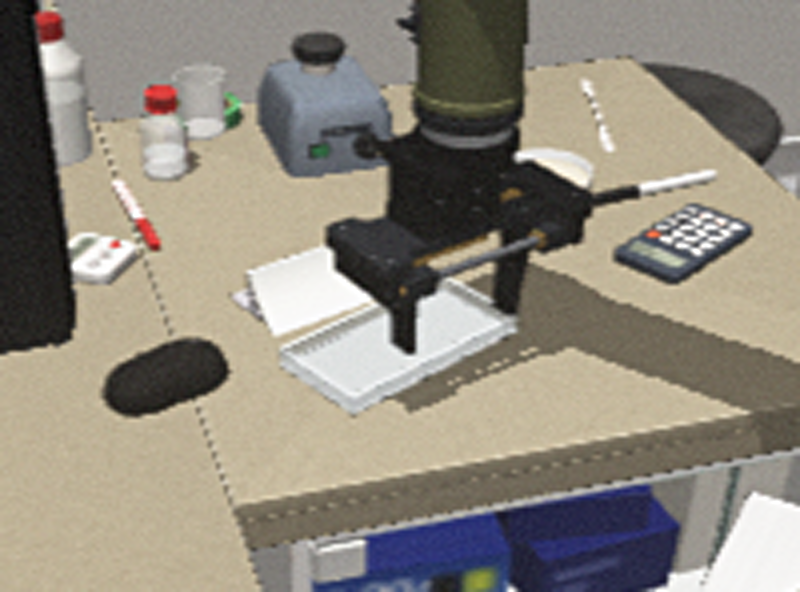

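View pics/wrist2.png

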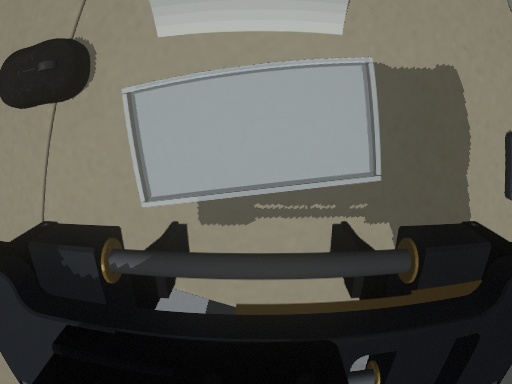

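View pics/top2.png

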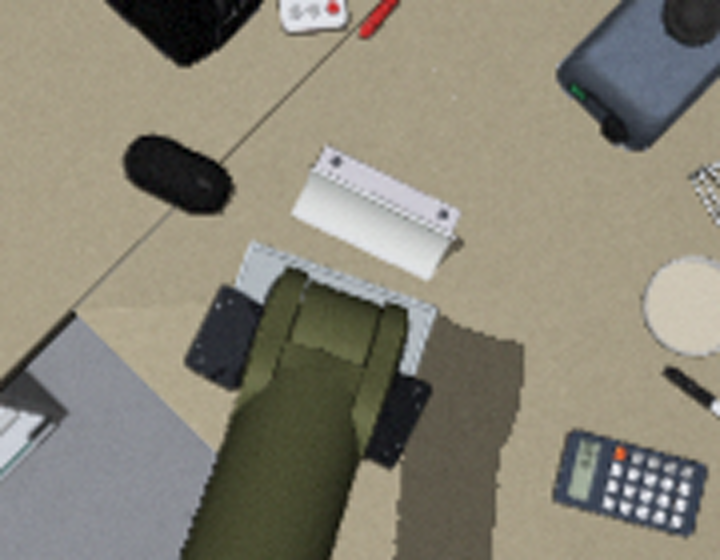

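The wrist view shows the stop's front edge level at row 36, the tray's near edge running from (145,205) to (380,180), and the fingers behind it. I'll check the clearance from this view.

```bash
cat >> h.py <<'E'
def wr2w(c,u,v,z):
    dx,dy=(u-c['cx'])/c['fx'],(v-c['cy'])/c['fy'];th=np.hypot(dx,dy);s=np.sin(th)/th if th else 1
    T=np.array(c['cam_to_world']);w=T[:3,:3]@np.array([dx*s,-dy*s,-np.cos(th)]);return T[:3,3]+w*(z-T[2,3])/w[2]
E
python3 - <<'E'
from h import *
c=optics.read_camera('wrist')
for n,u,v,z in [('TL',123,91,.02),('TR',372,59,.02),('NL',145,206,.02),('NR',381,180,.02),('SL',158,36,0),('SR',343,33,0)]:
    print(n,(w2s(wr2w(c,u,v,z))*1000).round(1))
T=np.array(c['cam_to_world']);print((w2s(T[:3,3])*1000).round(1))
E
```

```text
TL [-41.6  90.2  20. ]
TR [-20.  -86.7  20. ]
NL [-127.7   78.5   20. ]
NR [-107.6  -97.6   20. ]
SL [ 1.9 70.1  0. ]
SR [  2.8 -71.1   0. ]
[-61.7  -7.4 222.3]
```

```bash
python3 -m pendant '[[87,[0,-3,-2],[0,0,0]],[87,[10,-3,-2],[0,0,0]],[87,[20,-3,-2],[0,0,0]],[87,[30,-3,-2],[0,0,0]],[87,[38,-3,-2],[0,0,0]],[87,[38,-3,-2],[0,0,0]]]'
python3 - <<'E'
from h import *
where(); goto([-142,-3,23])
c=optics.read_camera('wrist');cv2.imwrite('pics/wrist3.png',c['image'])
E
```

```text
time_s: 2.85
tool_pos: [0.3874, -0.1719, 0.0353]
tool_rot: [-92.1, 89.8, 150.9]
force: [-0.5, 0.4, -0.9]
grip_width: 0.0871
t 2.85 stopframe [-141.6   -4.2   35.3] tilt 0.2 F [-0.5  0.4 -0.9] q [ 41.   5. -21. 125.   2.  50. -98.] zax·SY -1.0
goto [-142, -3, 23] 0 flip -1 shift [12.3, -0.3, -1.2] rv [0.0001, -0.0002, 0.0043] deg 0.2
```

View pics/wrist3.png

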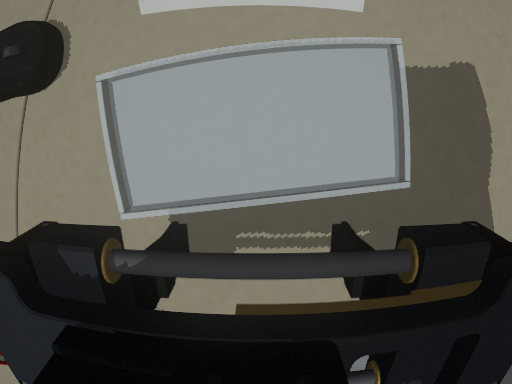

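The fingers are clear of the near edge. I'll descend, then push to square the tray up.

```bash
python3 -m pendant '[[87,[6,0,0],[0,0,0]],[87,[12,0,0],[0,0,0]],[87,[12,0,0],[0,0,0]],[87,[12,8,0],[0,0,0]],[87,[12,16,0],[0,0,0]],[87,[12,24,0],[0,0,0]],[87,[12,32,0],[0,0,0]],[87,[12,40,0],[0,0,0]],[87,[12,46,0],[0,0,0]],[87,[12,46,0],[0,0,0]]]'
python3 - <<'E'
from h import *
where()
c=optics.read_camera('wrist');cv2.imwrite('pics/wrist4.png',c['image'])
E
```

```text
time_s: 3.73
tool_pos: [0.431, -0.194, 0.0255]
tool_rot: [-123.6, 90.0, 119.4]
force: [-1.1, -0.3, 0.4]
grip_width: 0.0873
t 3.73 stopframe [-92.8  -4.   25.5] tilt 0.0 F [-1.1 -0.3  0.4] q [  40.   11.  -21.  120.    5.   50. -100.] zax·SY -1.0
```

View pics/wrist4.png

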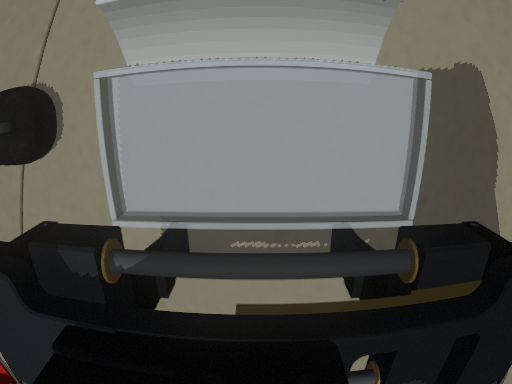

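The tray is now square to the stop. I'll push on up the curve.

```bash
python3 -m pendant '[[87,[2,6,0],[0,0,0]],[87,[2,12,0],[0,0,0]],[87,[2,18,0],[0,0,0]],[87,[2,24,0],[0,0,0]],[87,[2,30,0],[0,0,0]],[87,[2,36,0],[0,0,0]],[87,[2,42,0],[0,0,0]],[87,[2,48,0],[0,0,0]],[87,[2,54,0],[0,0,0]],[87,[2,54,0],[0,0,0]]]'
python3 - <<'E'
from h import *
where()
c=optics.read_camera('wrist');cv2.imwrite('pics/wrist5.png',c['image'])
c=optics.read_camera('scene');cv2.imwrite('pics/scene5.png',cv2.resize(c['image'][100:260,180:380],None,fx=4,fy=3.7,interpolation=cv2.INTER_CUBIC))
E
```

```text
time_s: 4.62
tool_pos: [0.4801, -0.219, 0.024]
tool_rot: [97.0, 89.9, -20.0]
force: [0.3, 0.1, 0.1]
grip_width: 0.0872
t 4.62 stopframe [-37.7  -4.   24. ] tilt -0.1 F [0.3 0.1 0.1] q [  39.   17.  -20.  113.    7.   51. -101.] zax·SY -1.0
```

View pics/wrist5.png

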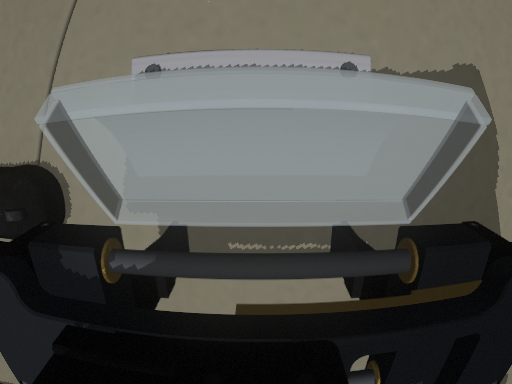

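View pics/scene5.png

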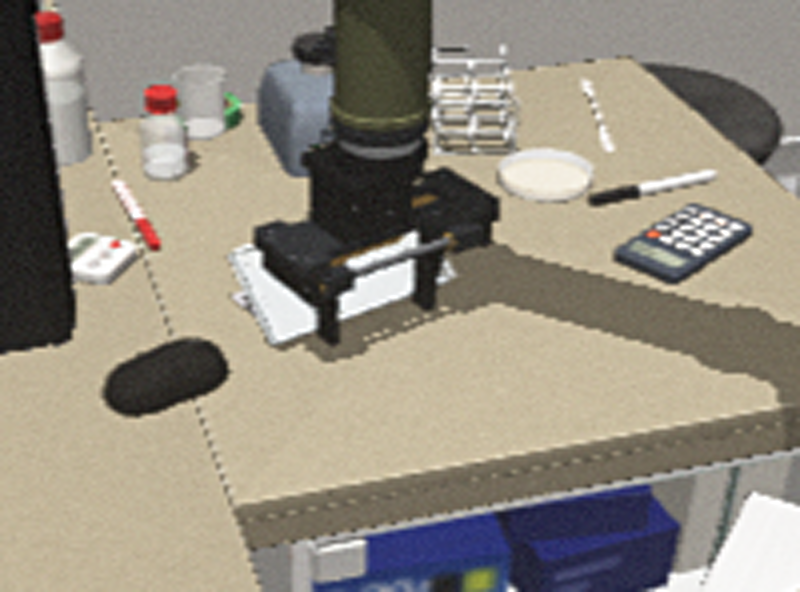

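The tray is riding up evenly. Now the last part of the push.

```bash
python3 -m pendant '[[87,[0,4,0],[0,0,0]],[87,[0,8,0],[0,0,0]],[87,[0,12,0],[0,0,0]],[87,[0,15,0],[0,0,0]],[87,[0,15,0],[0,0,0]]]'
python3 - <<'E'
from h import *
where()
c=optics.read_camera('wrist');cv2.imwrite('pics/wrist6.png',c['image'])
c=optics.read_camera('scene');cv2.imwrite('pics/scene6.png',cv2.resize(c['image'][130:230,210:330],None,fx=6,fy=6,interpolation=cv2.INTER_CUBIC))
E
```

```text
time_s: 5.13
tool_pos: [0.491, -0.2246, 0.0234]
tool_rot: [-83.8, 89.9, 159.2]
force: [-3.5, 1.4, 2.2]
grip_width: 0.087
t 5.13 stopframe [-25.4  -4.1  23.4] tilt 0.1 F [-3.5  1.4  2.2] q [  39.   19.  -20.  111.    8.   52. -101.] zax·SY -1.0
```

View pics/wrist6.png

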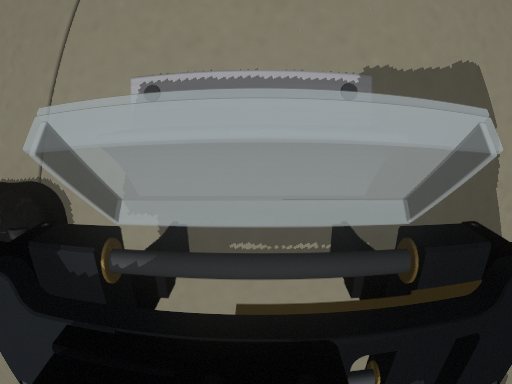

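View pics/scene6.png

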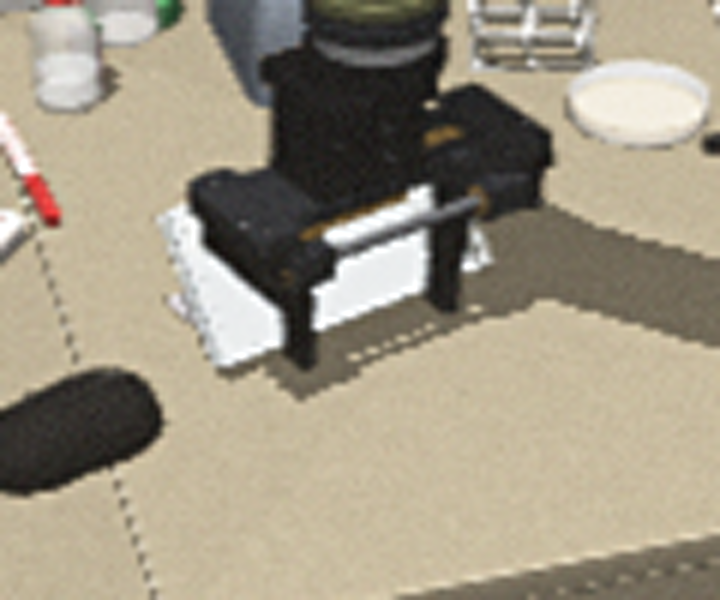

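```bash
cat >> h.py <<'E'
def cloud(c,fish=False):
    v,u=np.mgrid[0:384,0:512];dx,dy=(u-c['cx'])/c['fx'],(v-c['cy'])/c['fy'];z=c['range_z']
    if fish:
        th=np.hypot(dx,dy);k=np.where(th>1e-6,np.tan(th)/np.maximum(th,1e-6),1);dx,dy=dx*k,dy*k
    P=np.stack([dx*z,-dy*z,-z],-1);T=np.array(c['cam_to_world']);W=P@T[:3,:3].T+T[:3,3];W[z==0]=np.nan
    return w2s(W)*1000
E
python3 - <<'E'
from h import *
c=optics.read_camera('wrist');P=cloud(c,True)
for u in (150,256,370):
    print(u,[(v,P[v,u].round(0).astype(int).tolist()) for v in range(85,225,9) if np.isfinite(P[v,u]).all()])
E
```

```text
150 [(85, [67, 57, 5]), (94, [56, 32, 71]), (103, [53, 30, 75]), (112, [50, 30, 76]), (121, [47, 29, 79]), (130, [45, 28, 81]), (139, [42, 28, 84]), (148, [35, 41, 49]), (157, [31, 43, 44]), (166, [25, 46, 38]), (175, [19, 50, 29]), (184, [13, 53, 21]), (193, [6, 57, 13]), (202, [-2, 60, 8]), (211, [-6, 59, 11]), (220, [-10, 58, 16])]
256 [(85, [64, -3, 4]), (94, [55, -4, 72]), (103, [52, -4, 75]), (112, [49, -4, 77]), (121, [46, -4, 80]), (130, [44, -4, 81]), (139, [41, -4, 83]), (148, [34, -4, 48]), (157, [30, -4, 42]), (166, [25, -4, 36]), (175, [19, -4, 28]), (184, [13, -3, 22]), (193, [5, -3, 12]), (211, [-6, -3, 11]), (220, [-10, -3, 14])]
370 [(85, [67, -68, 4]), (94, [56, -42, 72]), (103, [53, -41, 75]), (112, [50, -40, 77]), (121, [47, -40, 78]), (130, [45, -39, 81]), (139, [42, -39, 82]), (148, [35, -52, 50]), (157, [31, -54, 44]), (166, [25, -57, 37]), (175, [20, -60, 31]), (184, [13, -64, 21]), (193, [5, -69, 11]), (202, [-1, -71, 8]), (211, [-6, -70, 12]), (220, [-10, -69, 15])]
```

The raised edge is at (57, 70) mm in the stop frame, so the tray leans at about 49° with its foot about 2 mm short. I'll nudge it 3 mm further, back off, then look.

```bash
python3 -m pendant '[[87,[0,2,0],[0,0,0]],[87,[0,3,0],[0,0,0]],[87,[0,3,0],[0,0,0]],[87,[0,-5,0],[0,0,0]],[87,[0,-20,0],[0,0,0]],[87,[-20,-40,0],[0,0,0]],[87,[-50,-40,0],[0,0,0]],[87,[-50,-40,0],[0,0,0]]]'
python3 - <<'E'
from h import *
where()
c=optics.read_camera('wrist');cv2.imwrite('pics/wrist7.png',c['image']);P=cloud(c,True)
for u in (150,256,370):
    print(u,[(v,P[v,u].round(0).astype(int).tolist()) for v in range(0,225,12) if np.isfinite(P[v,u]).all()])
E
```

```text
time_s: 5.95
tool_pos: [0.4594, -0.2082, 0.0786]
tool_rot: [88.0, 89.4, -29.0]
force: [2.2, -1.4, 0.3]
grip_width: 0.0869
t 5.95 stopframe [-61.   -3.8  78.6] tilt -0.6 F [ 2.2 -1.4  0.3] q [ 41.  10. -21. 114.   4.  56. -99.] zax·SY -1.0
150 [(0, [111, 82, 0]), (12, [101, 82, -1]), (24, [89, 81, 0]), (36, [79, 81, 0]), (48, [49, 52, 77]), (60, [41, 49, 83]), (72, [40, 59, 56]), (84, [33, 62, 49]), (96, [27, 66, 38]), (108, [19, 69, 29]), (120, [11, 73, 21]), (132, [2, 78, 8]), (144, [-7, 78, 10]), (156, [-18, 82, 1]), (168, [-28, 83, 0]), (180, [-37, 84, 0]), (192, [-47, 84, 1]), (204, [-58, 86, -1]), (216, [-68, 87, 0])]
256 [(0, [104, -2, -1]), (12, [93, -2, 0]), (24, [83, -2, 0]), (36, [54, -3, 71]), (48, [45, -3, 80]), (60, [43, -3, 59]), (72, [37, -3, 54]), (84, [31, -3, 44]), (96, [24, -3, 36]), (108, [17, -3, 27]), (120, [8, -3, 16]), (132, [-1, -2, 5]), (144, [-9, -2, 12]), (156, [-19, -2, 1]), (168, [-28, -2, 1]), (180, [-38, -2, 1]), (192, [-47, -2, 1]), (204, [-57, -2, 0]), (216, [-67, -2, 1])]
370 [(0, [111, -93, 0]), (12, [101, -93, 0]), (24, [90, -92, 0]), (36, [79, -92, 0]), (48, [50, -62, 76]), (60, [42, -60, 82]), (72, [40, -70, 56]), (84, [34, -73, 48]), (96, [27, -76, 39]), (108, [19, -80, 29]), (120, [11, -84, 20]), (132, [2, -88, 9]), (144, [-7, -89, 10]), (156, [-18, -93, 0]), (168, [-27, -94, 0]), (180, [-37, -94, 1]), (192, [-47, -95, 1]), (204, [-57, -97, 1]), (216, [-68, -98, 0])]
```

View pics/wrist7.png

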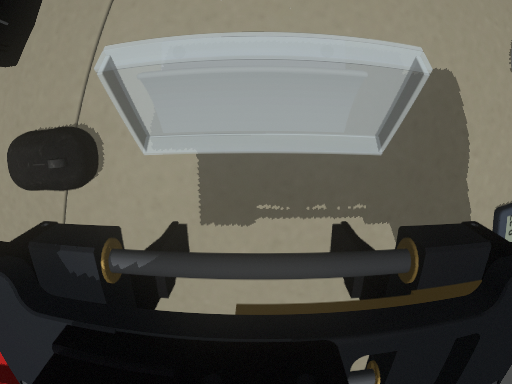

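The tray leans by itself, square to the stop, with its raised edge at about (58, 70) mm. Before reaching behind it with the tool tilted 30°, I'll check for obstacles back there.

Run:
```python
from h import *
for n in('top','scene'):
    P=cloud(optics.read_camera(n)).reshape(-1,3);P=P[np.isfinite(P).all(1)]
    for zl in (60,150,250):
        m=(P[:,2]>zl)&(P[:,2]<450)&(P[:,0]>40)&(P[:,0]<320)&(abs(P[:,1])<260)
        Q=P[m];H,xe,ye=np.histogram2d(Q[:,0],Q[:,1],[range(40,330,40),range(-260,270,40)])
        print(n,zl);print(H.astype(int))
where();goto([-61,-4,150],30);goto([100,-4,150],30)
```

```text
top 60
[[  0   0   0   0  41   6  30  38  28   0   0  64 197]
 [  0   0   0   0   0   0   0   0   0   0   0 560 342]
 [  0   0   0   0   0   0   0   0   0   0   0 524 211]
 [  7   0   1   0   0   0   0   0   0   0 304 269 212]
 [  3  58 139  98   8   0   0   0   0   0 266 201 204]
 [  0 110 155 117   3   0   0   0   0   0  27  95 150]
 [  8 102 140  76   0   1  97   0   0   0   0   0   0]]
top 150
[[  0   0   0   0   0   0   0   0   0   0   0  52 163]
 [  0   0   0   0   0   0   0   0   0   0   0 480 320]
 [  0   0   0   0   0   0   0   0   0   0   0 468 211]
 [  0   0   0   0   0   0   0   0   0   0 266 256 212]
 [  0   0   0   0   0   0   0   0   0   0 231 201 204]
 [  0   0   0   0   0   0   0   0   0   0  22  95 150]
 [  0   0   0   0   0   0   0   0   0   0   0   0   0]]
top 250
[[  0   0   0   0   0   0   0   0   0   0   0  36 115]
 [  0   0   0   0   0   0   0   0   0   0   0 369 293]
 [  0   0   0   0   0   0   0   0   0   0   0 383 211]
 [  0   0   0   0   0   0   0   0   0   0 188 240 212]
 [  0   0   0   0   0   0   0   0   0   0 184 201 204]
 [  0   0   0   0   0   0   0 
[... 964 characters left out ...]
cene 250
[[  0   0   0   0   0   0   0   0   0   0   0  35 633]
 [  0   0   0   0   0   0   0   0   0   0   0 237 380]
 [  0   0   0   0   0   0   0   0   0   0   0  41  58]
 [  0   0   0   0   0   0   0   0   0   0   1  53  59]
 [  0   0   0   0   0   0   0   0   0   0   5  50  53]
 [  0   0   0   0   0   0   0   0   0   0   1  19  33]
 [  0   0   0   0   0   0   0   0   0   0   0   0   0]]
t 6.1 stopframe [-63.6  -4.2  74.3] tilt -0.2 F [-0.2 -0.3 -0.5] q [ 41.  10. -21. 114.   4.  56. -99.] zax·SY -1.0
goto [-61, -4, 150] 30 flip -1 shift [-75.7, 2.8, -0.1] rv [-0.0001, 0.0002, -0.527] deg 30.2
goto [100, -4, 150] 30 flip -1 shift [-75.2, 163.8, -0.1] rv [-0.0001, 0.0002, -0.527] deg 30.2
```

```bash
python3 -m pendant '[[87,[-40,0,0],[0,0,0]],[87,[-76,0,0],[0,0,-0.1]],[87,[-85,25,0],[0,0,-0.2]],[87,[-85,55,0],[0,0,-0.3]],[87,[-85,85,0],[0,0,-0.4]],[87,[-85,115,0],[0,0,-0.5]],[87,[-85,140,0],[0,0,-0.527]],[87,[-85,164,0],[0,0,-0.527]],[87,[-85,164,0],[0,0,-0.527]],[87,[-85,164,0],[0,0,-0.527]]]'
python3 - <<'E'
from h import *
where();goto([95,-4,69],30)
E
```

```text
time_s: 6.93
tool_pos: [0.6025, -0.281, 0.1548]
tool_rot: [-90.0, 59.6, 153.0]
force: [-0.2, 1.2, 0.3]
grip_width: 0.087
t 6.93 stopframe [ 99.5  -3.7 154.8] tilt 30.4 F [-0.2  1.2  0.3] q [  32.   48.  -17.   55.    8.  109. -100.] zax·SY -1.0
goto [95, -4, 69] 30 flip -1 shift [76.3, 39.5, 0.3] rv [0.0001, -0.0002, 0.0069] deg 0.4
```

```bash
python3 -m pendant '[[87,[20,10,0],[0,0,0]],[87,[40,20,0],[0,0,0]],[87,[60,30,0],[0,0,0]],[87,[76,39,0],[0,0,0]],[87,[76,39,0],[0,0,0]],[87,[76,39,0],[0,0,0]]]'
python3 - <<'E'
from h import *
where();goto([72,-4,69],30)
c=optics.read_camera('scene');cv2.imwrite('pics/scene8.png',cv2.resize(c['image'][110:230,200:340],None,fx=5,fy=5,interpolation=cv2.INTER_CUBIC))
c=optics.read_camera('wrist');cv2.imwrite('pics/wrist8.png',c['image'])
E
```

```text
time_s: 7.43
tool_pos: [0.5968, -0.2787, 0.0732]
tool_rot: [-90.0, 59.7, 153.1]
force: [-0.3, 0.3, 0.1]
grip_width: 0.087
t 7.43 stopframe [93.4 -4.2 73.2] tilt 30.3 F [-0.3  0.3  0.1] q [  33.   50.  -17.   60.    9.  101. -100.] zax·SY -1.0
goto [72, -4, 69] 30 flip -1 shift [14.5, -16.4, -0.3] rv [0.0, 0.0005, 0.0054] deg 0.3
```

View pics/scene8.png

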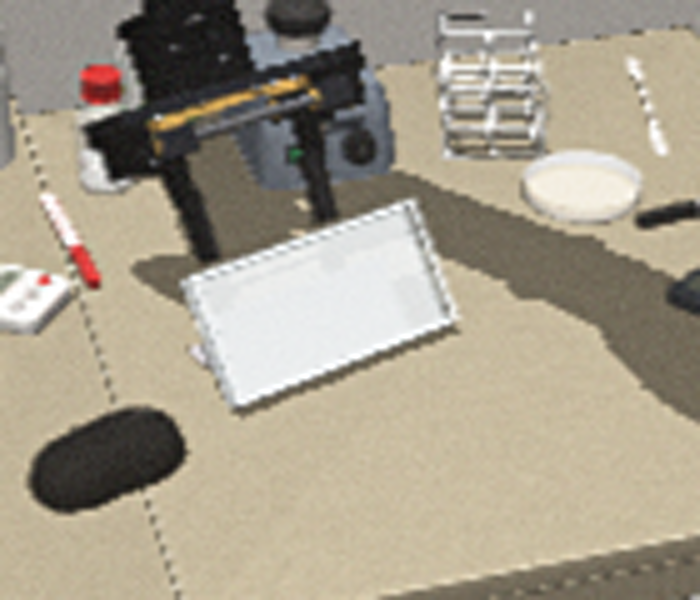

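View pics/wrist8.png

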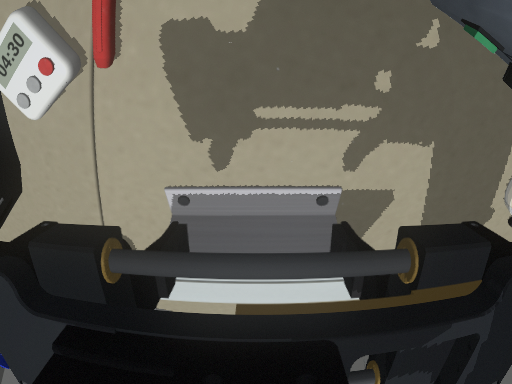

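The tray still leans, and the fingers are behind its raised edge and above the stop. I'll approach it gently.

```bash
python3 -m pendant '[[87,[8,-5,0],[0,0,0]],[87,[16,-10,0],[0,0,0]],[87,[20,-14,0],[0,0,0]],[87,[20,-16,0],[0,0,0]],[87,[20,-16,0],[0,0,0]]]'
python3 - <<'E'
from h import *
where()
for t in [(66,64),(60,69),(53.5,74),(47,78),(40,81.3),(33,84),(25,86),(17.5,87.5),(10,88.5)]: goto([t[0],-4,t[1]],30)
E
```

```text
time_s: 7.95
tool_pos: [0.5771, -0.2684, 0.0657]
tool_rot: [-90.0, 59.9, 153.0]
force: [-0.7, -0.3, 0.4]
grip_width: 0.0869
t 7.95 stopframe [71.2 -4.  65.7] tilt 30.1 F [-0.7 -0.3  0.4] q [  34.   48.  -18.   66.    9.   98. -100.] zax·SY -1.0
goto [66, -4, 64] 30 flip -1 shift [4.1, -3.7, -0.0] rv [0.0, 0.0001, 0.0015] deg 0.1
goto [60, -4, 69] 30 flip -1 shift [2.7, -11.4, -0.0] rv [0.0, 0.0001, 0.0015] deg 0.1
goto [53.5, -4, 74] 30 flip -1 shift [1.7, -19.5, -0.0] rv [0.0, 0.0001, 0.0015] deg 0.1
goto [47, -4, 78] 30 flip -1 shift [1.5, -27.2, -0.0] rv [0.0, 0.0001, 0.0015] deg 0.1
goto [40, -4, 81.3] 30 flip -1 shift [2.1, -34.9, -0.0] rv [0.0, 0.0001, 0.0015] deg 0.1
goto [33, -4, 84] 30 flip -1 shift [3.3, -42.3, -0.0] rv [0.0, 0.0001, 0.0015] deg 0.1
goto [25, -4, 86] 30 flip -1 shift [5.6, -50.2, -0.0] rv [0.0, 0.0001, 0.0015] deg 0.1
goto [17.5, -4, 87.5] 30 flip -1 shift [8.0, -57.5, -0.0] rv [0.0, 0.0001, 0.0015] deg 0.1
goto [10, -4, 88.5] 30 flip -1 shift [10.9, -64.4, -0.0] rv [0.0, 0.0001, 0.0015] deg 0.1
```

```bash
python3 -m pendant '[[87,[3,-4,0],[0,0,0]],[87,[2.5,-10,0],[0,0,0]],[87,[2,-16,0],[0,0,0]],[87,[1.5,-22,0],[0,0,0]],[87,[1.5,-28,0],[0,0,0]],[87,[2,-34,0],[0,0,0]],[87,[3,-40,0],[0,0,0]],[87,[3,-40,0],[0,0,0]]]'
python3 - <<'E'
from h import *
where()
for t in [(33,84),(25,86),(17.5,87.5),(10,88.5),(2,90),(-5.5,91),(-13.5,91),(-21.5,90.7),(-30,90),(-40,90)]: goto([t[0],-4,t[1]],30)
c=optics.read_camera('scene');cv2.imwrite('pics/scene9.png',cv2.resize(c['image'][110:230,200:340],None,fx=5,fy=5,interpolation=cv2.INTER_CUBIC))
c=optics.read_camera('top');P=cloud(c);Q=P.reshape(-1,3);cv2.imwrite('pics/top9.png',cv2.resize(c['image'][120:260,220:360],None,fx=4,fy=4,interpolation=cv2.INTER_CUBIC))
E
```

```text
time_s: 8.62
tool_pos: [0.544, -0.2515, 0.0825]
tool_rot: [-90.0, 59.8, 153.0]
force: [-0.0, -0.5, 0.7]
grip_width: 0.0869
t 8.62 stopframe [34.  -4.  82.5] tilt 30.2 F [-0.  -0.5  0.7] q [  35.   43.  -18.   73.    8.   96. -100.] zax·SY -1.0
goto [33, -4, 84] 30 flip -1 shift [-0.8, -1.6, -0.0] rv [0.0001, 0.0003, 0.0033] deg 0.2
goto [25, -4, 86] 30 flip -1 shift [1.5, -9.5, -0.0] rv [0.0001, 0.0003, 0.0033] deg 0.2
goto [17.5, -4, 87.5] 30 flip -1 shift [4.0, -16.8, -0.0] rv [0.0001, 0.0003, 0.0033] deg 0.2
goto [10, -4, 88.5] 30 flip -1 shift [6.9, -23.8, -0.1] rv [0.0001, 0.0003, 0.0033] deg 0.2
goto [2, -4, 90] 30 flip -1 shift [9.6, -31.4, -0.1] rv [0.0001, 0.0003, 0.0033] deg 0.2
goto [-5.5, -4, 91] 30 flip -1 shift [12.6, -38.4, -0.1] rv [0.0001, 0.0003, 0.0033] deg 0.2
goto [-13.5, -4, 91] 30 flip -1 shift [16.6, -45.3, -0.1] rv [0.0001, 0.0003, 0.0033] deg 0.2
goto [-21.5, -4, 90.7] 30 flip -1 shift [20.9, -52.1, -0.1] rv [0.0001, 0.0003, 0.0033] deg 0.2
goto [-30, -4, 90] 30 flip -1 shift [25.7, -59.1, -0.1] rv [0.0001, 0.0003, 0.0033] deg 0.2
goto [-40, -4, 90] 30 flip -1 shift [30.8, -67.7, -0.1] rv [0.0001, 0.0003, 0.0033] deg 0.2
```

View pics/scene9.png

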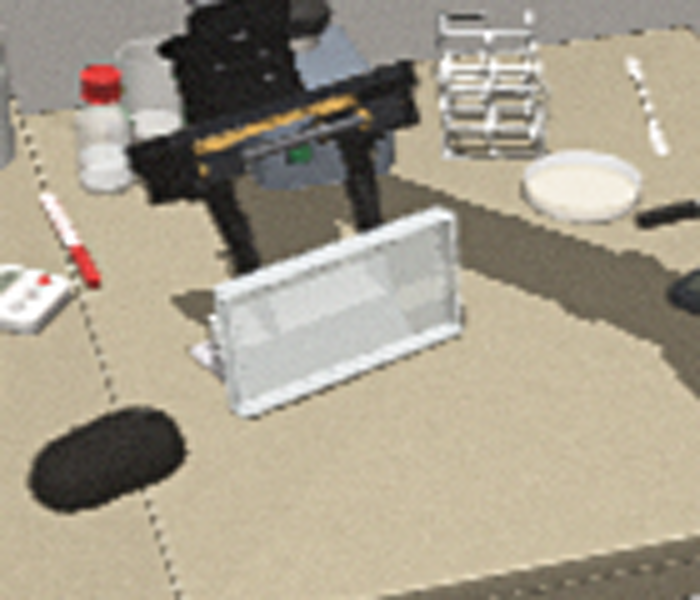

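View pics/top9.png

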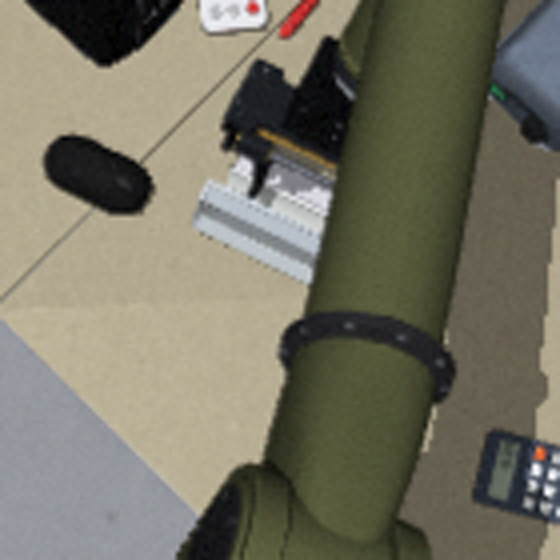

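The tray is being raised cleanly and is now at about 72° with its foot held. I'll continue past upright.

```bash
python3 -m pendant '[[87,[1,-6,0],[0,0,0]],[87,[2.5,-12,0],[0,0,0]],[87,[5,-19,0],[0,0,0]],[87,[7.5,-26,0],[0,0,0]],[87,[10,-32,0],[0,0,0]],[87,[13,-39,0],[0,0,0]],[87,[17,-46,0],[0,0,0]],[87,[21,-52,0],[0,0,0]],[87,[26,-59,0],[0,0,0]],[87,[26,-59,0],[0,0,0]]]'
python3 - <<'E'
from h import *
where()
c=optics.read_camera('scene');cv2.imwrite('pics/scene10.png',cv2.resize(c['image'][110:230,200:340],None,fx=5,fy=5,interpolation=cv2.INTER_CUBIC))
E
```

```text
time_s: 9.55
tool_pos: [0.486, -0.2221, 0.0889]
tool_rot: [-90.0, 59.7, 153.1]
force: [-0.7, -1.0, 0.1]
grip_width: 0.0871
t 9.55 stopframe [-31.   -4.1  88.9] tilt 30.3 F [-0.7 -1.   0.1] q [  37.   35.  -19.   84.    6.   92. -101.] zax·SY -1.0
```

View pics/scene10.png

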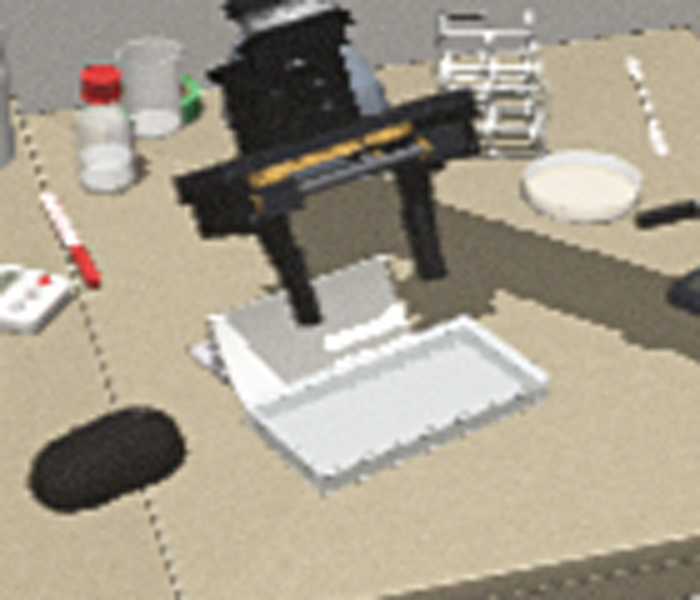

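The tray has fallen forward. I'll lift the tool clear and check how it lies, since it's transparent and needs confirming by depth.

```bash
python3 -m pendant '[[87,[-20,0,0],[0,0,0]],[87,[-60,0,0],[0,0,0]],[87,[-100,0,0],[0,0,0]],[87,[-140,0,0],[0,0,0.1]],[87,[-140,0,0],[0,0,0.25]],[87,[-140,0,0],[0,0,0.4]],[87,[-140,0,0],[0,0,0.527]],[87,[-140,0,0],[0,0,0.527]]]'
python3 - <<'E'
from h import *
where()
c=optics.read_camera('scene');cv2.imwrite('pics/scene11.png',cv2.resize(c['image'][150:220,220:320],None,fx=7,fy=7,interpolation=cv2.INTER_CUBIC))
for n in('scene','wrist','top'):
    c=optics.read_camera(n);P=cloud(c,n=='wrist').reshape(-1,3)
    m=(abs(P[:,1])<110)&(P[:,0]>-150)&(P[:,0]<0)&(P[:,2]<60);Q=P[m]
    for y in (-60,0,60): print(n,y,[(x,np.round(np.nanmedian(Q[(abs(Q[:,0]-x)<3)&(abs(Q[:,1]-y)<6)][:,2]),1)) for x in range(-140,0,8)])
    print([(m['confidence'],(np.array(m['centre'])*[384,512]).round()) for m in models.landmark_of(n,'tray')][:2])
    if n=='wrist': cv2.imwrite('pics/wrist11.png',c['image'])
    for k in models.masks_of(n,'tray')[:1]:
        q=cloud(c,n=='wrist')[k['pixels']];q=q[np.isfinite(q).all(1)&(q[:,2]>14)&(q[:,2]<30)];print(len(q),cv2.minAreaRect(q[:,:2].astype(np.float32)))
E
```

```text
time_s: 10.27
tool_pos: [0.5497, -0.2541, 0.2115]
tool_rot: [82.5, 89.6, -34.5]
force: [-0.4, -0.5, -0.4]
grip_width: 0.0871
t 10.27 stopframe [ 40.2  -3.7 211.5] tilt -0.4 F [-0.4 -0.5 -0.4] q [ 40.  15. -21.  92.   6.  74. -99.] zax·SY -1.0
scene -60 [(-140, np.float64(-471.8)), (-132, np.float64(-461.4)), (-124, np.float64(-448.5)), (-116, np.float64(-0.2)), (-108, np.float64(13.6)), (-100, np.float64(18.9)), (-92, np.float64(18.3)), (-84, np.float64(20.6)), (-76, np.float64(20.9)), (-68, np.float64(21.1)), (-60, np.float64(19.8)), (-52, np.float64(20.3)), (-44, np.float64(19.0)), (-36, np.float64(19.7)), (-28, np.float64(18.7)), (-20, np.float64(nan)), (-12, np.float64(nan)), (-4, np.float64(nan))]
scene 0 [(-140, np.float64(-568.4)), (-132, np.float64(-193.3)), (-124, np.float64(-472.6)), (-116, np.float64(-465.9)), (-108, np.float64(-193.9)), (-100, np.float64(19.1)), (-92, np.float64(18.5)), (-84, np.float64(-445.0)), (-76, np.float64(19.2)), (-68, np.float64(18.9)), (-60, np.float64(20.5)), (-52, np.float64(19.3)), (-44, np.float64(19.5)), (-36, np.float64(19.8)), (-28, np.fl
[... 2935 characters left out ...]
oat64(nan)), (-44, np.float64(nan)), (-36, np.float64(nan)), (-28, np.float64(nan)), (-20, np.float64(nan)), (-12, np.float64(nan)), (-4, np.float64(nan))]
top 60 [(-140, np.float64(-0.9)), (-132, np.float64(1.5)), (-124, np.float64(0.9)), (-116, np.float64(1.1)), (-108, np.float64(22.5)), (-100, np.float64(22.2)), (-92, np.float64(21.2)), (-84, np.float64(20.7)), (-76, np.float64(18.6)), (-68, np.float64(20.6)), (-60, np.float64(18.9)), (-52, np.float64(20.4)), (-44, np.float64(19.0)), (-36, np.float64(21.1)), (-28, np.float64(21.4)), (-20, np.float64(12.4)), (-12, np.float64(1.3)), (-4, np.float64(1.6))]
[(0.63, array([195., 281.]))]
470 ((-66.16928100585938, 43.40860366821289), (88.44428253173828, 77.55901336669922), 0.22016887366771698)
  return np.nanmean(a, axis, out=out, keepdims=keepdims)
```

View pics/scene11.png

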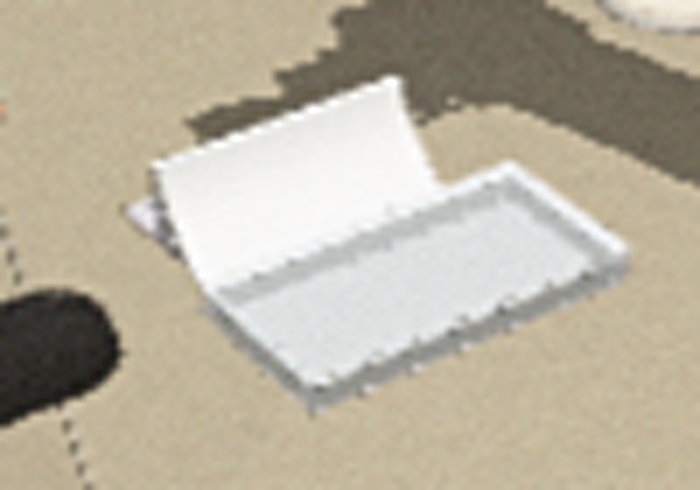

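View pics/wrist11.png

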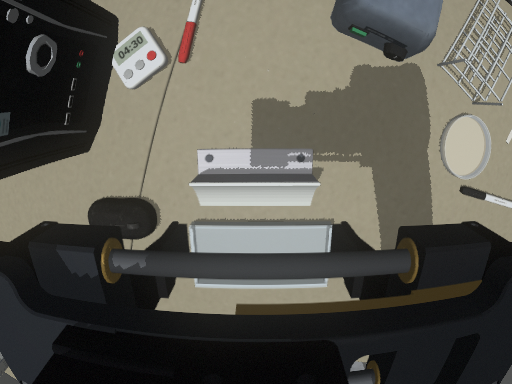

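By depth, the tray's whole top surface sits at 20 mm, so it is open side down. It is square to the stop (within about 1°) and 20 mm in front of it. I'll check the dish and hand in.

Run:
```python
from h import *
c=optics.read_camera('scene')
for m in models.landmark_of('scene','dish')[:1]: print((np.array(m['centre'])*[384,512]).round(1),'was 149,311')
where()
env.sign_off()
```

```text
[147.5 314.2] was 149,311
t 10.87 stopframe [ 41.4  -3.9 209.2] tilt 0.1 F [ 0.3 -0.1  0.4] q [ 40.  15. -21.  91.   6.  74. -99.] zax·SY -1.0
the job is handed in; nothing more can be done
```

The gel tray now lies flat, open side down, in front of the white stop, and I handed the job in at about 10.9 s of the 42 s allowed.

I squared the tray up with the two open fingers and pushed it up the stop until it leaned there on its own at about 49°. Then I reached behind with the tool tilted 30°, swept the raised edge up and back past upright so it fell over, and lifted the tool clear.

**Last checks:**
- **Upside down:** depth shows the tray's surface flat at about 20 mm wherever the cameras got a reading, so its underside is on top.
- **Square to the stop:** it is within about 1° of square, its near edge is about 20 mm in front of the stop, and it sits 5–7 mm off-centre to the right. The arm hid part of the tray from the top camera, which therefore gave only a partial outline that I did not rely on.
- **Robot clear:** the tool was about 0.2 m above the worktop, with no contact force. The highest force I read during the work was about 4.5 N.
- **Dish:** the network's position for it shifted about 3 pixels between the first and last pictures. I took that as detection noise, since the tool stayed well away from the dish throughout.

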